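# Bring the spirit level up to two marking pins and weigh it down

### The arm

A 7-joint arm with a two-finger parallel gripper is mounted at the origin on the work surface. World frame = base frame: x ahead of the robot, y to its left, z up, the work surface at z = 0. Lengths are in m, angles in rad, forces in N, time in s.
With the tool pointing down it reaches from about 0.35 to 0.9 m from the base axis. Payload 8.1 kg.
Tool frame: the origin (TCP) lies at the centre of the arm's flange, where the gripper is bolted on; the fingertips stand 178 mm ahead of it and the grasp point (between the pads) lies 159 mm ahead of it; z points along the fingers, y is the direction in which the jaws open and shut (so a half turn about z gives the same grasp; the last joint's range is limited). The gripper opens to 92 mm and grips with 3 to 60 N. Pads are 19 mm wide; open, the fingers measure 130 mm over their backs; the gripper's body (75 mm by 190 mm) begins 47 mm behind the grasp point.
Start: joints at [1.12, 0.434, 0.025, 1.573, -0.012, 1.134, -0.075], TCP at [0.213, -0.588, 0.405] pointing down, gripper open.
Joint ranges: [-2.62, 2.62], [-0.44, 2.09], [-1.27, 1.32], [0.08, 2.57], [-1.32, 4.46], [0.12, 2], [-2.74, 2.74]. Speed limits (rad/s): [2.22, 2.22, 3.01, 3.01, 3.14, 3.14, 3.14].

### API

Orientations are given as a rotation vector (axis times angle).
In Python, from cell import arm gives the robot as it stands. The module is installed in compiled form; this text tells all that it offers.
- The arm moves only by the tool move_arm, never from a script. Its argument "steps" is a list of rows, each a list of 4 numbers: the shift along the tool's x, y, z in mm, then the turn about the tool's z in rad. In form: [[x, y, z, twist], ...]. A call has 1 to 20 rows; each row is the pose to reach, as a shift and turn from the pose commanded when the call began, along the tool's axes at that moment; what a row does not reach only later rows make up. A row lasts 1/8 s, in which the tool goes at most 62.5 mm and 10.7 degrees, less where a joint would pass 70% of its speed; a pose out of reach is approached as far as the arm can. A call with a gripper value outside its range is refused whole. "grip" is the finger opening in mm, from 0 to 91.8, set as the call begins (left out, the last holds). The fingers move at their own pace and stop on an object; "grip_force" is the grip in N (left out, the last holds). Time passes only in rows, so rows that repeat a pose let the fingers close. It gives the time, the measured TCP pose, the force and the opening at its end, in the units of the state.
- arm.observe(): the state, without advancing time (a new reading comes with each control period).
- arm.get_image(name): name is "scene" or "top" or "wrist"; returns the picture (384x512x3 uint8, red, green, blue); there is no depth.
- arm.camera_info(name): a dict with "mtx" (3x3 intrinsics, pixels), "dist_coeffs" ([k1, k2, p1, p2, k3] as OpenCV has them; the pictures are not rectified), "pose" (4x4, takes a point from camera to world coordinates); the wrist camera has in their place "T_tool_cam" (4x4, takes a point from camera to tool coordinates, whose origin is the TCP and whose axes are the flange's). Camera axes: x right, y down, z forward; pixel columns grow to the right and rows downward; lengths in m; the calibration is good to about 2 mm. A picture is of the moment at which its call begins: read the wrist's pose just before it. camera_info takes no time and is no camera call.
- arm.sign_off(): hands the job in, once; it reports no verdict.
The state is a dict: "clock": time; "joints": joint angles; "dq": joint speeds; "joint_efforts": joint torques, N m; "position": TCP position; "ee_rot": TCP orientation; "force": force on the tool from outside, world axes, zero at the start; "ft_torque": the same for the moment, N m; "width": opening from 0.0 (shut) to 1.0 (fully open).
Only numpy, scipy, OpenCV 4.12 (cv2) and the standard library are available. Lean on these libraries where they do the work, as an engineer would, in place of code of your own. Each camera call takes 0.05 s, during which the arm holds its last target.

### The job

I want to rule a line past the two red pins on the pine board: slide the spirit level, without lifting it, away from you over the board until its far long edge bears on both pins at the same time with a light but definite pressure, a few newtons on each; the pins are only lightly tapped in, so never load one with more than 8. Then set the iron weight gently on the middle of the level so that it stays there touching both pins, and let go. Leave the mug of pencils, the blue clip and the set square where they are.

Things in the scene. Friction and masses are not known exactly. Their poses are not given: they have to be found in the camera images.
- board: Pale pine board fixed to the dark counter, 280 (its x) x 380 (its y) x 18 mm thick. Origin at the centre of its underside, z up; its top is 18 mm above the counter. Its x axis points more or less away from the robot.
- pin_left: Upright round red steel pin, 10 mm in diameter, standing 36 mm above the board's top, in the middle of a pencilled black cross; the one to the robot's left. It does not give, but is lightly tapped in: more than 8 N of side load would spoil it. Origin on its axis at the board's top. It stands in the half of the board farther from the robot.
- pin_right: The same kind of pin on its own cross, to the robot's right, 160 to 215 mm from the left one. Origin on its axis at the board's top. The line through the pins is not parallel to the board's edge.
- level_mid (a point): Centre of the loose aluminium spirit level that lies flat on the board on the robot's side of the pins, askew to their line: a box 50 mm wide (x), 320 mm long (y), 24 mm high (z), the point half-way up. x points away from the robot, towards the pins; y along its length. Its long edge at x = +25 mm goes to the pins: a touching pin's axis is 30 mm from this point in x.
- level: The same spirit level: black end caps, yellow vials on its top face, 0.2 to 0.6 kg (it differs), so that it slides on the board with a drag of about 1 to 5 N. Origin at the centre of its underside, axes as for level_mid.
- weight_mid (a point): Centre of the loose iron hold-down weight, 56 mm high: a dark round base 46 mm in diameter and 30 mm high, a 16 mm neck, and on top a brass grip knob 22 mm in diameter and 20 mm high. The point is on its axis, 28 mm above its underside and 18 mm below the middle of the knob; z up. It stands on the counter to the left or right of the board.
- weight: The same weight, 0.33 to 0.53 kg; origin at the centre of its underside.
- mug: White ceramic mug, 80 mm in diameter and 92 mm high, handle on its own +y side, with pencils standing in it up to 165 mm above the counter. Origin at the centre of its underside. On the counter on the other side of the board from the weight. To be left alone.
- clip: Blue spring clip, about 50 x 30 x 28 mm, on the counter. Origin at its underside. To be left alone.
- set_square: Steel set square lying on the counter, 150 x 100 mm, 12 mm thick. Origin near the middle of its blade, at its underside. To be left alone.
Mind the look-alikes: they are no part of the job. Of the things like the weight, leave any that is white; of the rest the smaller one is meant.

How it is judged:
On the way:
1. the level bears on both pins at the same time (more than 1 N on each), before the weight is on it (contact force between level and pin_left above 1 N and contact force between level and pin_right above 1 N and contact force between weight and level below 0.05 N), for 0.2 s.
At the end, for the whole second after the job is handed in: The far long edge of the level is within 1.5 mm of both pins, with both pins alongside it; the weight stands upright on the level's top, within 50 mm of its middle along the length and 16 mm across; level and weight flat and at rest (x of pin_left in the frame of level_mid between 0.0275 and 0.0315 m and y of pin_left in the frame of level_mid between -0.158 and 0.158 m and x of pin_right in the frame of level_mid between 0.0275 and 0.0315 m and y of pin_right in the frame of level_mid between -0.158 and 0.158 m and x of weight_mid in the frame of level_mid between -0.016 and 0.016 m and y of weight_mid in the frame of level_mid between -0.05 and 0.05 m and z of weight_mid in the frame of level_mid between 0.036 and 0.044 m and angle between weight_mid's own z axis and vertical below 0.08 rad and angle between level_mid's own z axis and vertical below 0.04 rad and linear speed of each of level, weight below 0.01 m/s); the robot touches nothing.
It fails at once if the level is lifted off the board by more than 20 mm (height (world z) of level_mid above 0.05 m).
It fails at once if a pin is loaded with more than 8 N (contact force between anything else and pin_left above 8 N or contact force between anything else and pin_right above 8 N).
It fails at once if the weight strikes or is pressed on the level with more than 60 N (contact force between weight and level above 60 N).
It fails at once if the mug, the clip or the set square is shifted by more than 15 mm (distance of any of mug, clip, set_square from where it was at the start of the episode above 0.015 m).
It fails at once if the mug is tipped (angle between mug's own z axis and vertical above 0.3 rad).
It also fails if it takes over 72 s, if anything falls off the work surface, if the arm or the gripper's body presses on something with over 40 N, if the wrist force passes 120 N, or if a joint passes its speed limit or range.

## Working session

There is one attempt and no reset: what is moved stays moved. The work goes in short steps, Python scripts to look and compute and a tool call to move; the robot and the scene stay as the last step left them, time stands still between calls to the robot, and variables do not carry over. Pictures are saved under pics/ and viewed, and the job is handed in when it is done.

Besides the shell and the picture viewer there is one more tool, called after ">>>" in YAML: its name, and indented under it one key for each argument. move_arm: Moves the arm, as the interface text tells. Its arguments: {"type":"object","properties":{"steps":{"type":"array"},"grip":{"type":"number"},"grip_force":{"type":"number"}},"required":["steps"]}

```bash
mkdir -p pics; python3 - <<'E'
from cell import arm
import cv2,numpy as np
s=arm.observe(); print(s)
for n in("scene","top","wrist"):
    im=arm.get_image(n); cv2.imwrite(f"pics/{n}0.png",im[:,:,::-1]); print(n,arm.camera_info(n))
E
```

```text
{'clock': 0.0, 'joints': array([ 1.1204024 ,  0.43519258,  0.02499777,  1.57407184, -0.01160229,
        1.13400048, -0.07508642]), 'dq': array([ 0.00058569, -0.00175596,  0.00116416, -0.00092181,  0.00034389,
       -0.00117635, -0.0008933 ]), 'joint_efforts': array([-4.65454450e-04, -6.67853236e+01,  9.85095575e-01, -3.14464545e+01,
       -6.04363508e-02,  4.28093970e-02,  1.41577357e-04]), 'position': array([ 0.21289684, -0.58738072,  0.40397371]), 'ee_rot': array([-3.09278309e+00, -5.43186671e-01,  6.39851400e-04]), 'force': array([-0.33437969, -0.50455306,  0.29740295]), 'ft_torque': array([-0.00193851, -0.00684207,  0.05379219]), 'width': 1.0000521422743809}
scene {'mtx': array([[393.08434692,   0.        , 249.68522991],
       [  0.        , 393.08434692, 187.57200639],
       [  0.        ,   0.        ,   1.        ]]), 'dist_coeffs': array([-0.02051993,  0.        ,  0.        ,  0.        ,  0.        ]), 'pose': array([[-0.52809599,  0.55943578, -0.63886324,  1.28572873],
       [ 0.84914973,  0.35471675, -0.39130648,  0.46678741],
       [ 0.00770465, -0.74913793, -0.6
[... 504 characters left out ...]
99132977,  1.19663288],
       [ 0.        ,  0.        ,  0.        ,  1.        ]])}
wrist {'mtx': array([[281.66806693,   0.        , 250.89635704],
       [  0.        , 281.66806693, 190.90884776],
       [  0.        ,   0.        ,   1.        ]]), 'dist_coeffs': array([-0.05149157,  0.        ,  0.        ,  0.        ,  0.        ]), 'T_tool_cam': array([[ 1.43876551e-04, -9.54807979e-01, -2.97223320e-01,
         8.13192408e-02],
       [ 9.99999982e-01,  1.74895589e-04, -7.77703291e-05,
         4.77041383e-05],
       [ 1.26238778e-04, -2.97223303e-01,  9.54807987e-01,
         1.85424732e-02],
       [ 0.00000000e+00,  0.00000000e+00,  0.00000000e+00,
         1.00000000e+00]])}
```

View pics/top0.png

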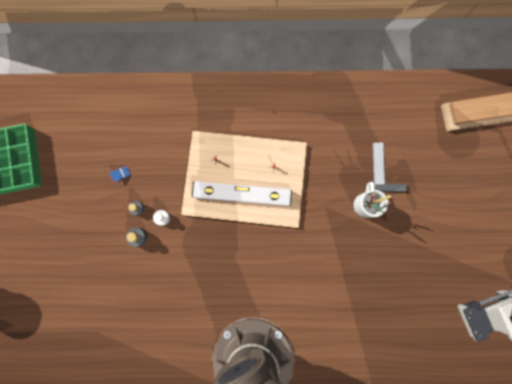

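View pics/scene0.png

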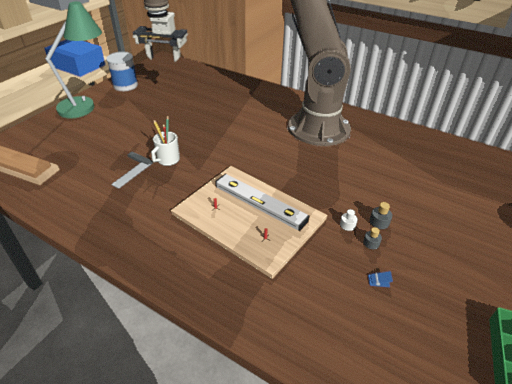

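View pics/wrist0.png

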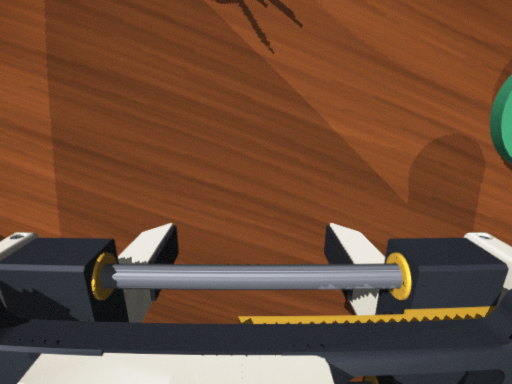

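```bash
cat > h.py <<'E'
import cv2,numpy as np
from cell import arm
from scipy.spatial.transform import Rotation as R
def cam(n,s=None):
    c=arm.camera_info(n)
    if n=="wrist":
        T=np.eye(4);T[:3,:3]=R.from_rotvec(s["ee_rot"]).as_matrix();T[:3,3]=s["position"];P=T@c["T_tool_cam"]
    else:P=c["pose"]
    return c["mtx"],c["dist_coeffs"],P
def ray(C,px,z):
    K,d,P=C
    u=cv2.undistortPoints(np.array(px,float).reshape(-1,1,2),K,d)[:,0]
    D=np.c_[u,np.ones(len(u))]@P[:3,:3].T
    o=P[:3,3];return o+D*((z-o[2])/D[:,2])[:,None]
def proj(C,X):
    K,d,P=C;Q=np.linalg.inv(P);r=cv2.Rodrigues(Q[:3,:3])[0]
    return cv2.projectPoints(np.array(X,float).reshape(-1,1,3),r,Q[:3,3],K,d)[0][:,0]
E
python3 - <<'E'
import cv2
a=cv2.imread("pics/top0.png")
cv2.imwrite("pics/topA.png",cv2.resize(a[120:240,175:315],None,fx=5,fy=5,interpolation=cv2.INTER_CUBIC))
cv2.imwrite("pics/topB.png",cv2.resize(a[150:260,95:185],None,fx=5,fy=5,interpolation=cv2.INTER_CUBIC))
a=cv2.imread("pics/scene0.png")
cv2.imwrite("pics/scA.png",cv2.resize(a[160:290,165:405],None,fx=3.3,fy=3.3,interpolation=cv2.INTER_CUBIC))
E
```

```text
(no output)
```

View pics/topA.png

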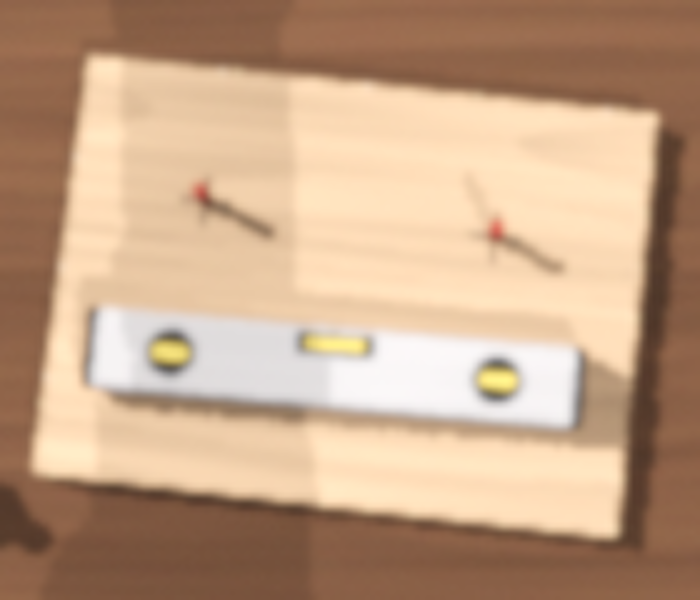

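View pics/topB.png

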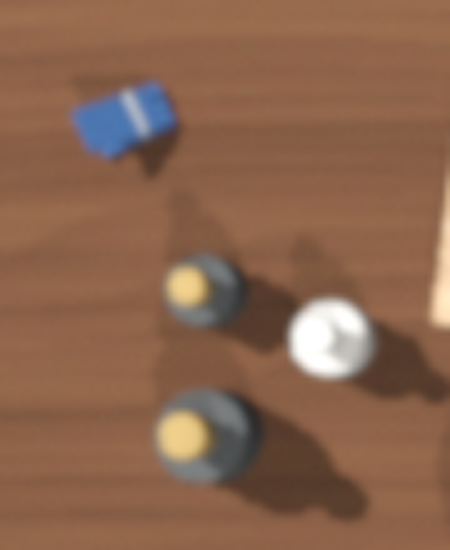

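View pics/scA.png

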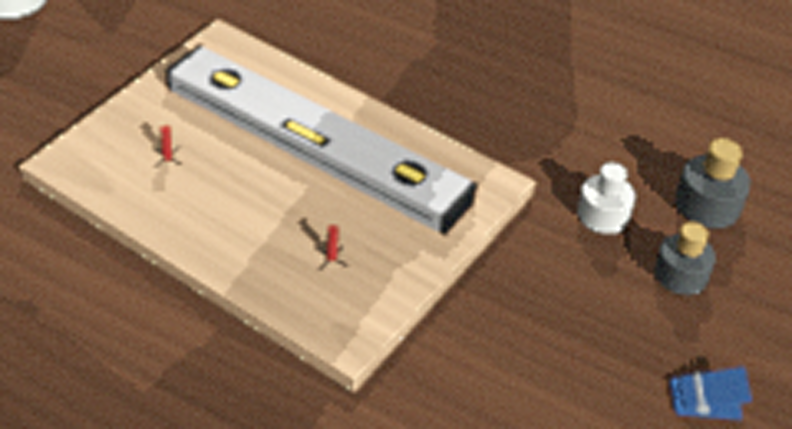

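```bash
python3 - <<'E'
from h import *
C=cam("top")
A=lambda L:[(175+(u+.5)/5-.5,120+(v+.5)/5-.5) for u,v in L]
B=lambda L:[(95+(u+.5)/5-.5,150+(v+.5)/5-.5) for u,v in L]
np.set_printoptions(precision=4,suppress=True)
p=ray(C,A([(202,187),(496,226)]),.054);print("pins",p)
pb=ray(C,A([(206,198),(494,237)]),.018);print("pins base",pb)
c=ray(C,A([(93,307),(582,347),(577,429),(89,386)]),.042);m=c.mean(0);e=c[0]-c[1]+c[3]-c[2];print("level",c,m,np.degrees(np.arctan2(e[1],e[0]))-90,np.linalg.norm(e)/2)
e=p[0]-p[1];print("pinline",np.degrees(np.arctan2(e[1],e[0]))-90,np.linalg.norm(e))
print("w",ray(C,B([(186,286)]),.056),ray(C,B([(206,292)]),.03), "big",ray(C,B([(184,436)]),.07),"white",ray(C,B([(332,338)]),.025))
S=cam("scene");Bs=lambda L:[(165+(u+.5)/3.3-.5,160+(v+.5)/3.3-.5) for u,v in L]
q=ray(S,Bs([(333,229),(167,128)]),.054);print("pins sc",q); print("base",ray(S,Bs([(332,262),(167,158)]),.018))
print("w sc",ray(S,Bs([(693,231)]),.056))
E
```

```text
pins [[ 0.6333  0.118   0.054 ]
 [ 0.6066 -0.0703  0.054 ]]
pins base [[ 0.6337  0.1197  0.018 ]
 [ 0.6063 -0.0703  0.018 ]]
level [[ 0.5577  0.1889  0.042 ]
 [ 0.5299 -0.1248  0.042 ]
 [ 0.4774 -0.1208  0.042 ]
 [ 0.5066  0.1905  0.042 ]] [0.5179 0.0334 0.042 ] -5.206569162899427 0.313791596271871
pinline -8.08067539209911 0.190141997000203
w [[0.4745 0.3788 0.056 ]] [[0.4726 0.3749 0.03  ]] big [[0.3808 0.3713 0.07  ]] white [[0.4429 0.2939 0.025 ]]
pins sc [[ 0.6328  0.1197  0.054 ]
 [ 0.6063 -0.0699  0.054 ]]
base [[ 0.6369  0.1225  0.018 ]
 [ 0.609  -0.0702  0.018 ]]
w sc [[0.4754 0.3771 0.056 ]]
```

```bash
cat >> h.py <<'E'
def to(x,y,z,yaw=None):
    s=arm.observe();M=R.from_rotvec(s["ee_rot"]).as_matrix()
    d=M.T@(np.array([x,y,z])-s["position"])*1000
    a=np.arctan2(M[1,0],M[0,0])
    print("shift mm",np.round(d,1),"yaw",round(np.degrees(a),2),"twist",None if yaw is None else round(-(np.radians(yaw)-a),4),"tilt",np.round(M[:2,2],4))
def st():
    s=arm.observe();print(s["clock"],np.round(s["position"],4),"F",np.round(s["force"],2),"T",np.round(s["ft_torque"],2),"w",round(s["width"],3))
E
python3 - <<'E'
from h import *
to(.45,.0435,.404,-8.0)
E
```

```text
shift mm [ 437.9 -512.4    0.7] yaw 19.92 twist 0.4873 tilt [-0.0005  0.0011]
```

>>> move_arm:
  steps:
    - [36, -43, 0, 0.04]
    - [73, -85, 0, 0.08]
    - [110, -128, 0, 0.12]
    - [146, -171, 0, 0.16]
    - [182, -213, 0, 0.2]
    - [219, -256, 0, 0.24]
    - [255, -299, 0, 0.28]
    - [292, -342, 0, 0.32]
    - [328, -384, 0, 0.36]
    - [365, -427, 0, 0.4]
    - [401, -470, 0, 0.44]
    - [438, -512, 0, 0.487]
    - [438, -512, 0, 0.487]
    - [438, -512, 0, 0.487]
    - [438, -512, 0, 0.487]
  grip: 0
  grip_force: 20

```text
clock: 2.02
position: [0.45, 0.0417, 0.4046]
ee_rot: [3.133, -0.222, -0.001]
force: [-0.2, -0.6, 0.2]
width: 0.001
```

```bash
python3 - <<'E'
from h import *
st();s=arm.observe()
cv2.imwrite("pics/wrist1.png",arm.get_image("wrist")[:,:,::-1])
to(.45,.0435,.26,-8.0)
C=cam("wrist",s)
print(proj(C,[[.633,.119,.054],[.6064,-.07,.054],[.518,.0334,.042]]))
E
```

```text
2.025 [0.45   0.0417 0.4046] F [-0.23 -0.64  0.24] T [ 0.03  0.03 -0.01] w 0.001
shift mm [ -0.3  -1.8 144.7] yaw -8.1 twist -0.0017 tilt [-0.0003 -0.0006]
[[154.37877779  17.43768486]
 [334.62596514  16.96981302]
 [249.74990965 114.74300246]]
```

View pics/wrist1.png

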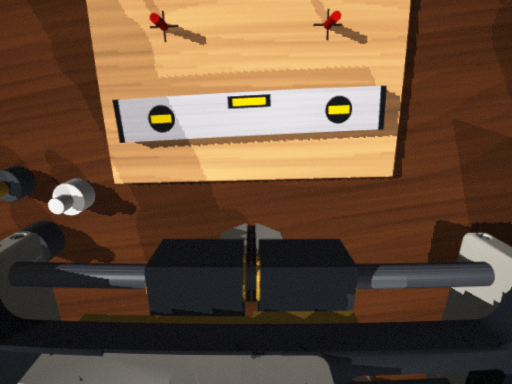

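>>> move_arm:
  steps:
    - [0, -1, 50, 0]
    - [0, -2, 100, 0]
    - [0, -2, 150, 0]
    - [0, -2, 190, 0]
    - [0, -2, 202, 0]
    - [0, -2, 202, 0]
    - [0, -2, 202, 0]

```text
clock: 2.95
position: [0.4513, 0.0449, 0.2041]
ee_rot: [-3.134, 0.219, -0.004]
force: [-1.3, -0.2, 0.9]
width: 0.006
```

```bash
python3 - <<'E'
from h import *
st();s=arm.observe()
cv2.imwrite("pics/wrist2.png",arm.get_image("wrist")[:,:,::-1])
to(.45,.0435,.203,-8.0)
E
```

```text
2.95 [0.4513 0.0449 0.2041] F [-1.26 -0.21  0.88] T [ 0.06 -0.02  0.04] w 0.006
shift mm [-1.1  1.7  1.2] yaw -8.0 twist 0.0 tilt [0.0028 0.0002]
```

View pics/wrist2.png

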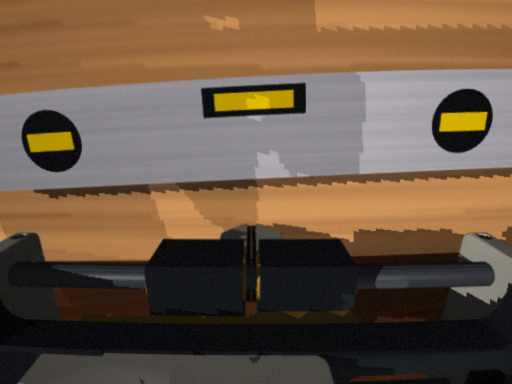

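>>> move_arm:
  steps:
    - [8, 0, 0, 0]
    - [16, 0, 0, 0]
    - [22, 0, 0, 0]
    - [25, 0, 0, 0]
    - [28, 0, 0, 0]
    - [30, 0, 0, 0]
    - [32, 0, 0, 0]
    - [34, 0, 0, 0]
    - [36, 0, 0, 0]
    - [38, 0, 0, 0]
    - [40, 0, 0, 0]

```text
clock: 4.38
position: [0.4885, 0.0397, 0.2024]
ee_rot: [3.133, -0.217, -0.006]
force: [-8.2, 1.6, 5.7]
width: 0.005
```

```bash
python3 - <<'E'
from h import *
st();s=arm.observe()
cv2.imwrite("pics/wrist3.png",arm.get_image("wrist")[:,:,::-1])
to(.5558,.0287,.203,-8.0)
E
```

```text
4.375 [0.4885 0.0397 0.2024] F [-8.21  1.63  5.72] T [0.46 1.61 0.08] w 0.005
shift mm [67.9  1.7 -0.8] yaw -7.93 twist 0.0013 tilt [-0.0037 -0.0006]
```

View pics/wrist3.png

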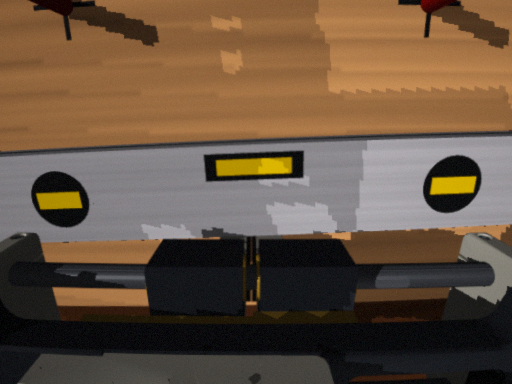

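>>> move_arm:
  steps:
    - [2, 0, -0.5, 0]
    - [4, 0, -0.5, 0]
    - [6, 0, -0.5, 0]
    - [8, 0, -0.5, 0]
    - [10, 0, -0.5, 0]

```text
clock: 5.05
position: [0.5002, 0.038, 0.2032]
ee_rot: [3.134, -0.219, -0.0]
force: [-2.3, 1.1, -2.0]
width: 0.007
```

```bash
python3 - <<'E'
from h import *
st();s=arm.observe()
im=arm.get_image("top");cv2.imwrite("pics/top4.png",cv2.resize(im[120:240,175:315,::-1],None,fx=5,fy=5,interpolation=cv2.INTER_CUBIC))
cv2.imwrite("pics/wrist4.png",arm.get_image("wrist")[:,:,::-1])
to(.5558,.0287,.203,-8.0)
E
```

```text
5.05 [0.5002 0.038  0.2032] F [-2.29  1.09 -2.  ] T [0.14 0.63 0.04] w 0.007
shift mm [56.1  1.5  0.3] yaw -7.99 twist 0.0001 tilt [ 0.0004 -0.    ]
```

View pics/wrist4.png

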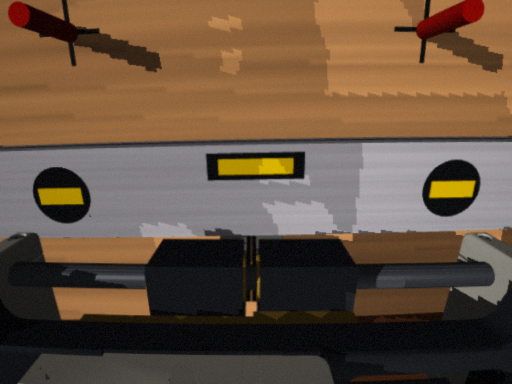

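View pics/top4.png

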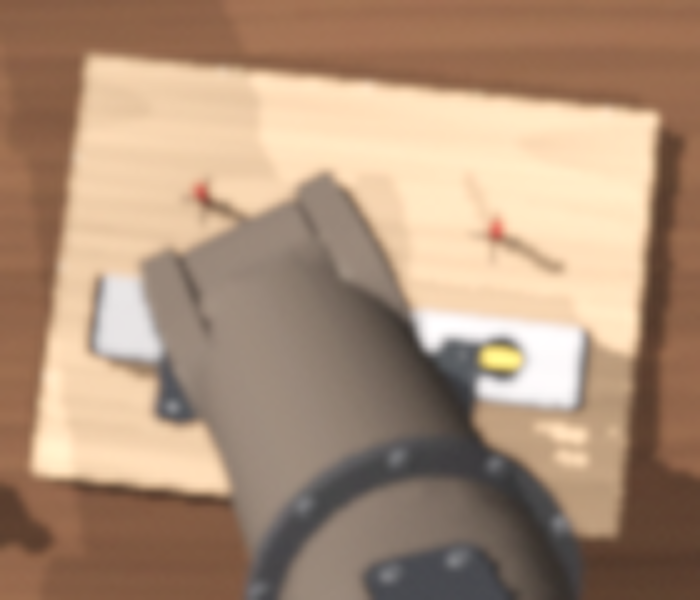

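```bash
cat >> h.py <<'E'
def gap(s,edge,crosses,ze=.042,zc=.018):
    C=cam("wrist",s);e=ray(C,edge,ze);c=ray(C,crosses,zc)
    t=e[1]-e[0];t/=np.linalg.norm(t);n=np.array([-t[1],t[0]]);n*=np.sign(n[0])
    print("edge",np.round(e,4),"\npins",np.round(c,4),"edge yaw",np.degrees(np.arctan2(n[1],n[0])),"pinline yaw",np.degrees(np.arctan2(-(c[0]-c[1])[0],(c[0]-c[1])[1])))
    print("gaps mm",[1000*((p[:2]-e[0,:2])@n)-5 for p in c])
E
python3 - <<'E'
from h import *
s=arm.observe()
im=cv2.imread("pics/wrist4.png");cv2.imwrite("pics/w4a.png",cv2.resize(im[0:180,0:256],None,fx=3,fy=3));cv2.imwrite("pics/w4b.png",cv2.resize(im[0:180,256:],None,fx=3,fy=3))
gap(s,[(0,149),(511,139.5)],[(70,32),(426,30)])
E
```

```text
edge [[ 0.5786  0.1617  0.042 ]
 [ 0.5461 -0.1067  0.042 ]] 
pins [[ 0.6334  0.1194  0.018 ]
 [ 0.6073 -0.0731  0.018 ]] edge yaw -6.905163327153308 pinline yaw -7.724546354148196
gaps mm [np.float64(54.52844384296227), np.float64(51.75007007151368)]
```

View pics/w4a.png

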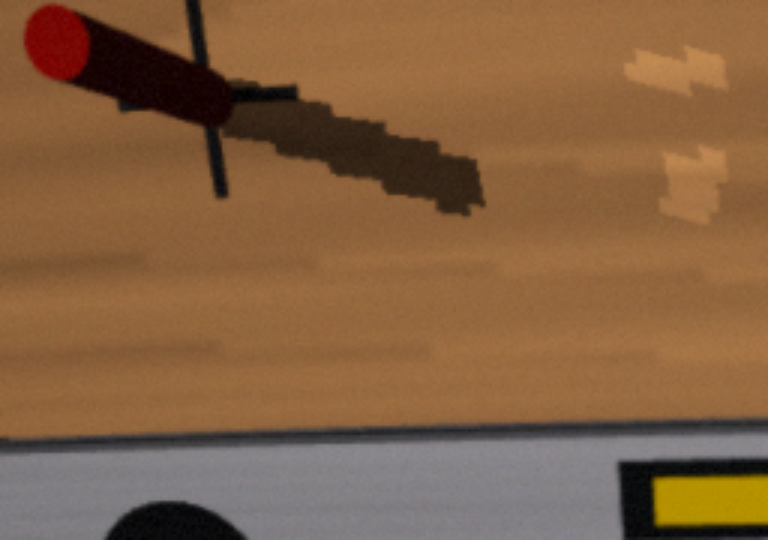

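View pics/w4b.png

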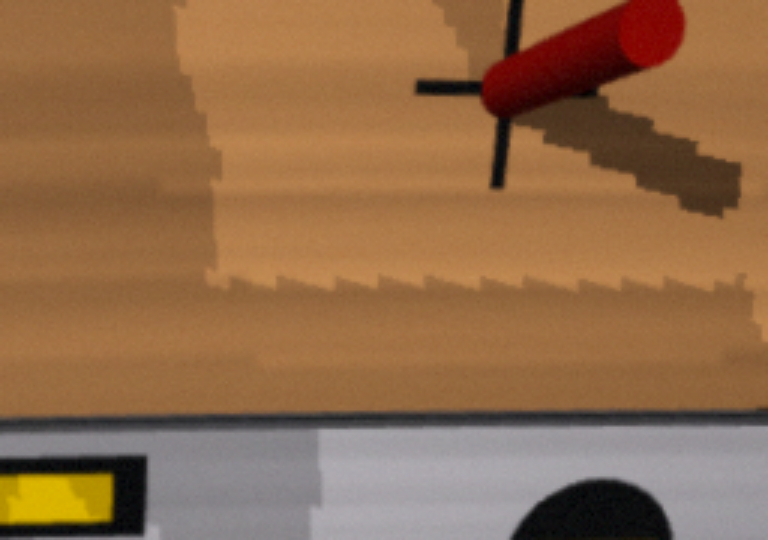

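>>> move_arm:
  steps:
    - [3, 0, 0, 0]
    - [6, 0, 0, 0]
    - [9, 0, 0, 0]
    - [12, 0, 0, 0]
    - [15, 0, 0, 0]
    - [18, 0, 0, 0]
    - [21, 0, 0, 0]
    - [24, 0, 0, 0]
    - [27, 0, 0, 0]
    - [30, 0, 0, 0]
    - [33, 0, 0, 0]
    - [36, 0, 0, 0]
    - [39, 0, 0, 0]
    - [41, 0, 0, 0]
    - [42, 0, 0, 0]

```text
clock: 7.02
position: [0.5416, 0.0322, 0.2032]
ee_rot: [3.134, -0.219, -0.001]
force: [-6.5, 1.1, 4.8]
width: 0.012
```

```bash
python3 - <<'E'
from h import *
st();s=arm.observe()
im=arm.get_image("wrist")[:,:,::-1]
cv2.imwrite("pics/wrist5.png",im);cv2.imwrite("pics/w5a.png",cv2.resize(im[40:220,0:256],None,fx=3,fy=3));cv2.imwrite("pics/w5b.png",cv2.resize(im[40:220,256:],None,fx=3,fy=3))
to(.5558,.0287,.203,-8.0)
E
```

```text
7.025 [0.5416 0.0322 0.2032] F [-6.47  1.08  4.78] T [ 0.19  1.46 -0.01] w 0.012
shift mm [14.5  1.5  0.2] yaw -7.99 twist 0.0002 tilt [-0.0007 -0.0002]
```

View pics/w5a.png

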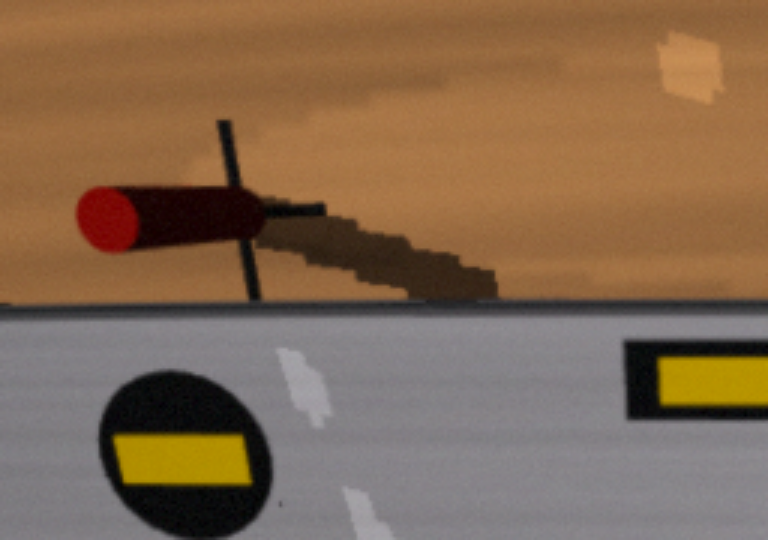

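View pics/w5b.png

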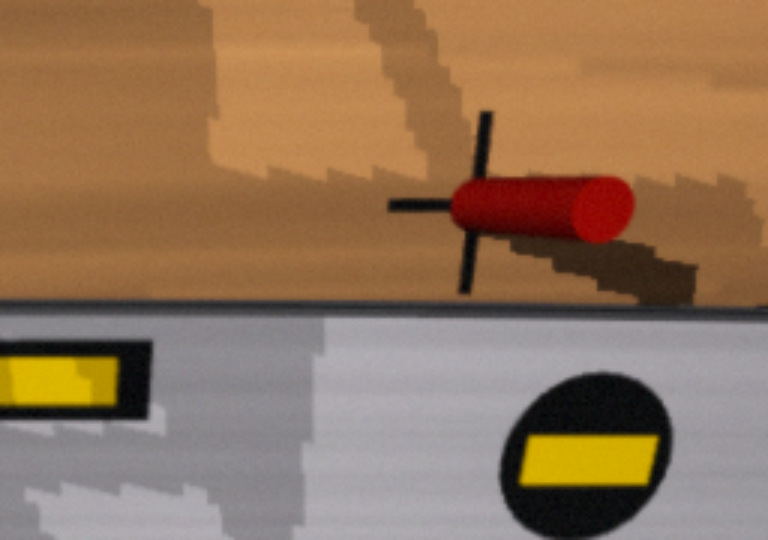

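```bash
python3 - <<'E'
from h import *
s=arm.observe()
cr=[(241/3,40+213/3),(256+474/3,40+206/3)]
gap(s,[(5,40+318/3),(506,40+318/3)],cr)
gap(s,[(5,40+305/3),(506,40+304/3)],cr,ze=.018)
E
```

```text
edge [[ 0.6207  0.1523  0.042 ]
 [ 0.584  -0.11    0.042 ]] 
pins [[ 0.6327  0.1199  0.018 ]
 [ 0.607  -0.0723  0.018 ]] edge yaw -7.964991933548276 pinline yaw -7.6172459244255135
gaps mm [np.float64(11.411204158034547), np.float64(12.5880599588776)]
edge [[ 0.623   0.1733  0.018 ]
 [ 0.5805 -0.1317  0.018 ]] 
pins [[ 0.6327  0.1199  0.018 ]
 [ 0.607  -0.0723  0.018 ]] edge yaw -7.9246988419387465 pinline yaw -7.6172459244255135
gaps mm [np.float64(12.02354000258945), np.float64(13.064035723415397)]
```

>>> move_arm:
  steps:
    - [1.5, 0, -0.4, 0]
    - [3, 0, -0.4, 0]
    - [4.5, 0, -0.4, 0]
    - [6, 0, -0.4, 0]
    - [7, 0, -0.4, 0]
    - [8, 0, -0.4, 0]

```text
clock: 7.82
position: [0.5497, 0.0311, 0.2036]
ee_rot: [3.134, -0.219, 0.0]
force: [-3.0, -0.5, -1.4]
width: 0.004
```

```bash
python3 - <<'E'
from h import *
st();to(.5558,.0287,.203,-8.0)
E
```

```text
7.825 [0.5497 0.0311 0.2036] F [-2.96 -0.46 -1.41] T [0.12 0.61 0.04] w 0.004
shift mm [6.4 1.5 0.6] yaw -7.98 twist 0.0003 tilt [ 0. -0.]
```

Now small steps, with force checks.

>>> move_arm:
  steps:
    - [0.5, 0, 0, 0]
    - [1, 0, 0, 0]
    - [1.5, 0, 0, 0]
    - [2, 0, 0, 0]

```text
clock: 8.32
position: [0.5516, 0.0308, 0.2036]
ee_rot: [3.134, -0.219, 0.0]
force: [-2.7, -0.9, -1.6]
width: 0.003
```

```bash
python3 - <<'E'
from h import *
st()
E
```

```text
8.325 [0.5516 0.0308 0.2036] F [-2.65 -0.92 -1.64] T [0.16 0.62 0.01] w 0.003
```

>>> move_arm:
  steps:
    - [0.4, 0, 0, 0]
    - [0.8, 0, 0, 0]
    - [1.2, 0, 0, 0]

```text
clock: 8.7
position: [0.5528, 0.0307, 0.2036]
ee_rot: [3.134, -0.219, 0.0]
force: [-2.9, 0.7, -0.9]
width: 0.004
```

```bash
python3 - <<'E'
from h import *
st()
im=arm.get_image("wrist")[:,:,::-1]
cv2.imwrite("pics/wrist6.png",im);cv2.imwrite("pics/w6.png",np.vstack([cv2.resize(im[80:180,0:256],None,fx=3,fy=3),cv2.resize(im[80:180,256:],None,fx=3,fy=3)]))
E
```

```text
8.7 [0.5528 0.0307 0.2036] F [-2.94  0.65 -0.89] T [0.12 0.56 0.04] w 0.004
```

View pics/w6.png

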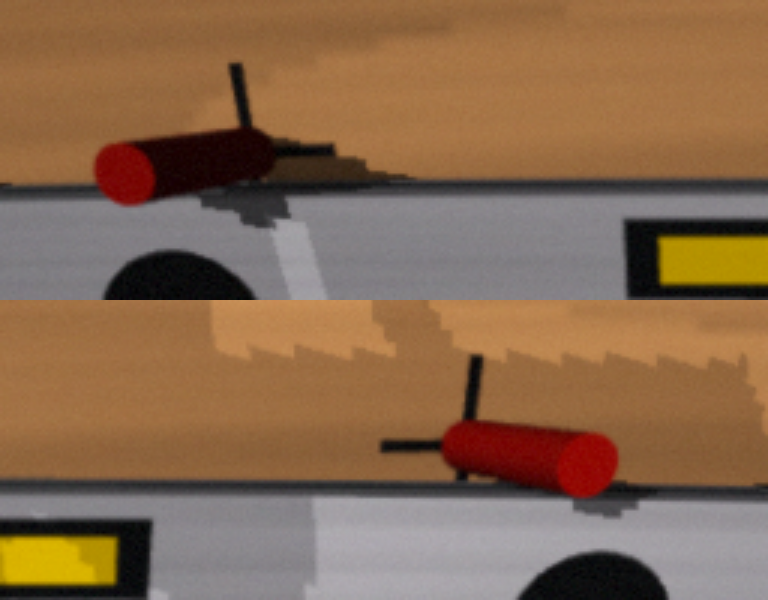

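>>> move_arm:
  steps:
    - [0.25, 0, 0, 0]
    - [0.5, 0, 0, 0]
    - [0.75, 0, 0, 0]
    - [1, 0, 0, 0]

```text
clock: 9.25
position: [0.5535, 0.0306, 0.2036]
ee_rot: [3.134, -0.218, -0.001]
force: [-4.3, 0.9, 0.4]
width: 0.009
```

```bash
python3 - <<'E'
from h import *
st()
E
```

```text
9.25 [0.5535 0.0306 0.2036] F [-4.26  0.9   0.43] T [ 0.19  1.12 -0.02] w 0.009
```

>>> move_arm:
  steps:
    - [0.2, 0, 0, 0]
    - [0.4, 0, 0, 0]

```text
clock: 9.5
position: [0.5536, 0.0306, 0.2036]
ee_rot: [3.134, -0.218, -0.002]
force: [-6.6, 0.4, 2.2]
width: 0.002
```

```bash
python3 - <<'E'
from h import *
st()
E
```

```text
9.5 [0.5536 0.0306 0.2036] F [-6.6   0.43  2.24] T [0.22 1.53 0.01] w 0.002
```

```bash
python3 - <<'E'
from h import *
im=arm.get_image("wrist")[:,:,::-1]
cv2.imwrite("pics/wrist7.png",im);cv2.imwrite("pics/w7.png",np.hstack([cv2.resize(im[95:155,40:120],None,fx=5,fy=5,interpolation=cv2.INTER_CUBIC),cv2.resize(im[95:155,390:470],None,fx=5,fy=5,interpolation=cv2.INTER_CUBIC)]))
st()
E
```

```text
9.55 [0.5536 0.0306 0.2036] F [-6.45  0.64  2.26] T [0.2  1.37 0.02] w 0.005
```

View pics/w7.png

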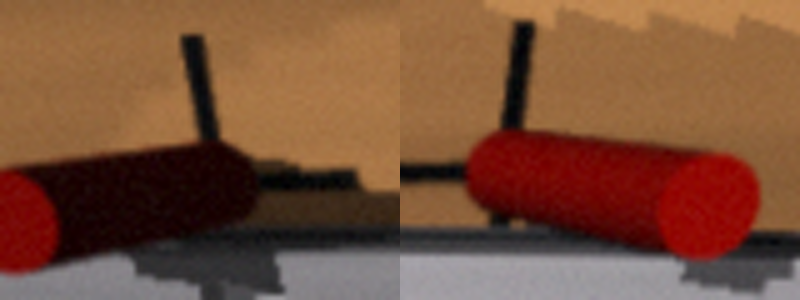

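>>> move_arm:
  steps:
    - [0.15, 0, 0, 0]
    - [0.3, 0, 0, 0]

```text
clock: 9.8
position: [0.5537, 0.0306, 0.2036]
ee_rot: [3.134, -0.218, -0.003]
force: [-7.6, 1.0, 3.3]
width: 0.005
```

```bash
python3 - <<'E'
from h import *
im=arm.get_image("wrist")[:,:,::-1]
cv2.imwrite("pics/wrist8.png",im);cv2.imwrite("pics/w8.png",np.hstack([cv2.resize(im[95:155,40:120],None,fx=5,fy=5,interpolation=cv2.INTER_CUBIC),cv2.resize(im[95:155,390:470],None,fx=5,fy=5,interpolation=cv2.INTER_CUBIC)]))
st()
a=cv2.imread("pics/wrist6.png");b=cv2.imread("pics/wrist7.png")
for n,i in(("6",a),("7",b),("8",im)):
    g=cv2.cvtColor(i,cv2.COLOR_BGR2GRAY).astype(float)
    # top edge row: dark->bright transition, subpixel, at columns
    out=[]
    for c in(40,130,180,320,370,480):
        col=g[120:165,c-4:c+5].mean(1);d=np.diff(col);k=d.argmax();q=d[k-1:k+2];out.append(round(120.5+k+(q[2]-q[0])/(2*(2*q[1]-q[0]-q[2])),2))
    print(n,out)
E
```

```text
9.85 [0.5537 0.0306 0.2036] F [-7.18  0.58  3.49] T [0.25 1.57 0.02] w 0.004
6 [np.float64(147.64), np.float64(144.88), np.float64(144.57), np.float64(144.55), np.float64(144.93), np.float64(146.41)]
7 [np.float64(148.83), np.float64(144.87), np.float64(144.88), np.float64(144.85), np.float64(145.29), np.float64(146.43)]
8 [np.float64(148.87), np.float64(145.35), np.float64(144.84), np.float64(144.88), np.float64(145.32), np.float64(146.43)]
```

View pics/w8.png

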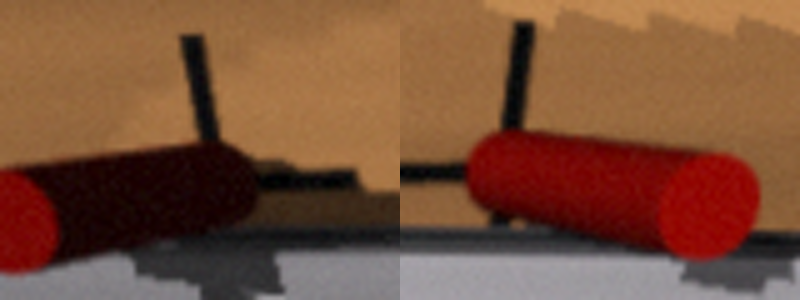

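>>> move_arm:
  steps:
    - [0, 0, -0.15, 0]
    - [0, 0, -0.3, 0]
    - [0, 0, -0.3, 0]

```text
clock: 10.22
position: [0.5542, 0.0302, 0.2037]
ee_rot: [3.133, -0.219, -0.001]
force: [-5.2, -0.8, -1.6]
width: 0.003
```

```bash
python3 - <<'E'
from h import *
im=arm.get_image("wrist")[:,:,::-1]
cv2.imwrite("pics/wrist9.png",im);st()
C=cam("wrist",arm.observe())
# where would the pin bases be and level bottom edge
a=proj(C,[[.5,0,.018]])
g=cv2.cvtColor(im,cv2.COLOR_BGR2GRAY).astype(float)
print(np.round(g[130:152,410:416].mean(1)),np.round(g[130:152,440:446].mean(1)))
E
```

```text
10.275 [0.5542 0.0302 0.2037] F [-4.62  0.05 -1.97] T [-0.07  1.21  0.  ] w 0.008
[ 42.  41.  38.  38.  36.  33.  30.  28.  25.  27.  29.  40.  57.  70.
 116. 150. 160. 157. 157. 156. 157. 155.] [ 40.  45.  46.  48.  45.  48.  47.  48.  46.  48.  48.  47.  44.  46.
  44.  40.  48.  75. 114. 137. 139. 143.]
```

>>> move_arm:
  steps:
    - [0.2, 0, 0, 0]
    - [0.4, 0, 0, 0]
    - [0.4, 0, 0, 0]

```text
clock: 10.65
position: [0.5543, 0.0302, 0.2036]
ee_rot: [3.133, -0.218, -0.003]
force: [-6.3, -0.5, -0.4]
width: 0.006
```

```bash
python3 - <<'E'
from h import *
st()
im=arm.get_image("wrist")[:,:,::-1]
cv2.imwrite("pics/wrist10.png",im);cv2.imwrite("pics/w10.png",np.hstack([cv2.resize(im[95:155,40:120],None,fx=5,fy=5,interpolation=cv2.INTER_CUBIC),cv2.resize(im[95:155,390:470],None,fx=5,fy=5,interpolation=cv2.INTER_CUBIC)]))
E
```

```text
10.65 [0.5543 0.0302 0.2036] F [-6.28 -0.51 -0.42] T [ 0.01  1.44 -0.05] w 0.006
```

View pics/w10.png

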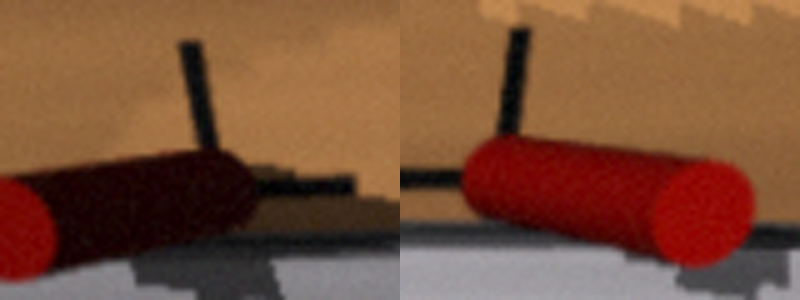

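>>> move_arm:
  steps:
    - [0.2, 0, -0.05, 0]
    - [0.4, 0, -0.1, 0]
    - [0.4, 0, -0.1, 0]

```text
clock: 11.08
position: [0.5544, 0.0302, 0.2036]
ee_rot: [3.133, -0.218, -0.004]
force: [-8.2, -0.1, -1.5]
width: 0.005
```

```bash
python3 - <<'E'
from h import *
st()
E
```

```text
11.075 [0.5544 0.0302 0.2036] F [-8.25 -0.07 -1.52] T [0.04 1.58 0.06] w 0.005
```

>>> move_arm:
  steps:
    - [0.15, 0, 0, 0]
    - [0.3, 0, -0.05, 0]
    - [0.3, 0, -0.05, 0]
    - [0.3, 0, -0.05, 0]
    - [0.3, 0, -0.05, 0]

```text
clock: 11.7
position: [0.5545, 0.0302, 0.2036]
ee_rot: [3.133, -0.218, -0.004]
force: [-8.6, 0.3, -0.8]
width: 0.005
```

```bash
python3 - <<'E'
from h import *
st()
im=arm.get_image("wrist")[:,:,::-1]
cv2.imwrite("pics/wrist11.png",im);cv2.imwrite("pics/w11.png",np.hstack([cv2.resize(im[95:155,40:120],None,fx=5,fy=5,interpolation=cv2.INTER_CUBIC),cv2.resize(im[95:155,390:470],None,fx=5,fy=5,interpolation=cv2.INTER_CUBIC)]))
st()
E
```

```text
11.7 [0.5545 0.0302 0.2036] F [-8.56  0.3  -0.84] T [0.02 1.8  0.11] w 0.005
11.75 [0.5545 0.0302 0.2036] F [-8.48  0.31  0.03] T [0.02 1.73 0.08] w 0.007
```

View pics/w11.png

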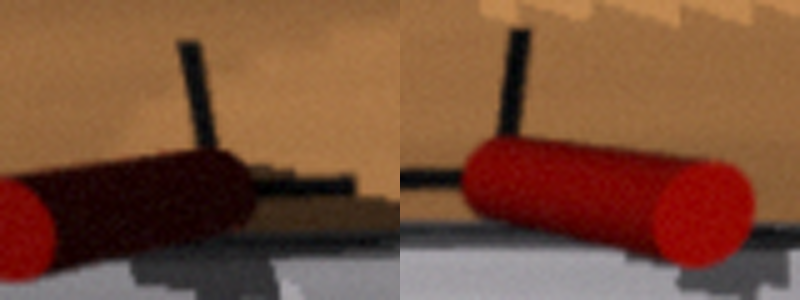

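>>> move_arm:
  steps:
    - [0.15, 0, -0.05, 0]
    - [0.3, 0, -0.05, 0]
    - [0.3, 0, -0.05, 0]
    - [0.3, 0, -0.05, 0]

```text
clock: 12.25
position: [0.5546, 0.0302, 0.2036]
ee_rot: [3.133, -0.218, -0.005]
force: [-9.8, 0.0, 0.6]
width: 0.008
```

```bash
python3 - <<'E'
from h import *
st()
E
```

```text
12.25 [0.5546 0.0302 0.2036] F [-9.76  0.01  0.62] T [0.04 1.98 0.04] w 0.008
```

>>> move_arm:
  steps:
    - [-0.7, 0, 0, 0]
    - [-1.5, 0, 0, 0]
    - [-2.5, 0, 0, 0]
    - [-5, 0, 0, 0]
    - [-10, 0, 0, 0]
    - [-18, 0, 0, 0]
    - [-20, 0, -10, 0]
    - [-20, 0, -60, 0]
    - [-20, 0, -110, 0]
    - [-20, 0, -150, 0]
    - [-20, 0, -150, 0]

```text
clock: 13.62
position: [0.5369, 0.0334, 0.3581]
ee_rot: [-3.133, 0.219, -0.011]
force: [0.2, 1.2, 0.1]
width: 0.004
```

```bash
python3 - <<'E'
from h import *
s=arm.observe();st()
im=arm.get_image("wrist")[:,:,::-1]
cv2.imwrite("pics/wrist12.png",im)
to(.44,.377,.354,-8)
E
```

```text
13.625 [0.5369 0.0334 0.3581] F [0.15 1.22 0.1 ] T [0.07 0.02 0.02] w 0.004
shift mm [-143.1 -327.1    1.8] yaw -7.98 twist 0.0003 tilt [0.0039 0.0001]
```

View pics/wrist12.png

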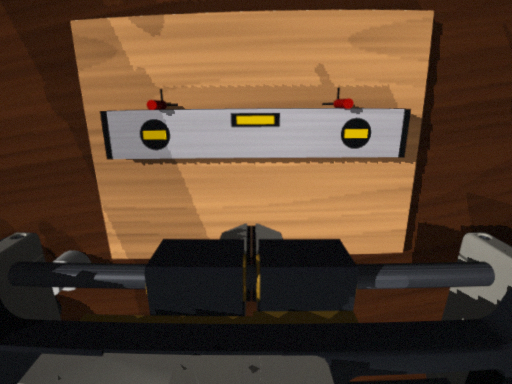

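>>> move_arm:
  steps:
    - [-20, -50, 0, 0]
    - [-40, -100, 0, 0]
    - [-60, -150, 0, 0]
    - [-80, -200, 0, 0]
    - [-105, -250, 0, 0]
    - [-130, -295, 0, 0]
    - [-143, -327, 0, 0]
    - [-143, -327, 0, 0]
    - [-143, -327, 0, 0]
    - [-143, -327, 0, 0]
  grip: 44

```text
clock: 14.92
position: [0.4405, 0.3753, 0.3536]
ee_rot: [3.132, -0.221, -0.0]
force: [1.0, 0.8, -0.0]
width: 0.48
```

```bash
python3 - <<'E'
from h import *
s=arm.observe();st()
im=arm.get_image("wrist")[:,:,::-1]
cv2.imwrite("pics/wrist13.png",im)
C=cam("wrist",s);print(proj(C,[[.475,.3775,.056]]))
im=arm.get_image("top")[:,:,::-1];cv2.imwrite("pics/top13.png",cv2.resize(im[120:240,175:315],None,fx=5,fy=5,interpolation=cv2.INTER_CUBIC))
E
```

```text
14.925 [0.4405 0.3753 0.3536] F [ 1.01  0.76 -0.04] T [ 0.03 -0.01  0.04] w 0.48
[[243.7682774  153.01572848]]
```

View pics/wrist13.png

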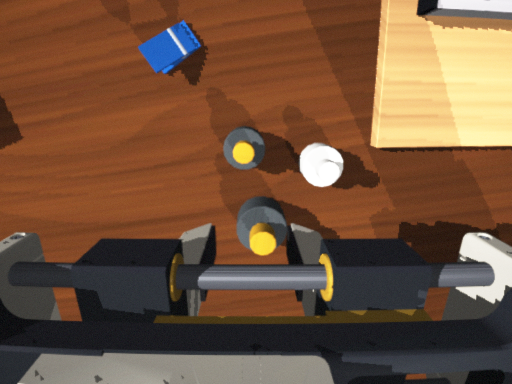

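View pics/top13.png

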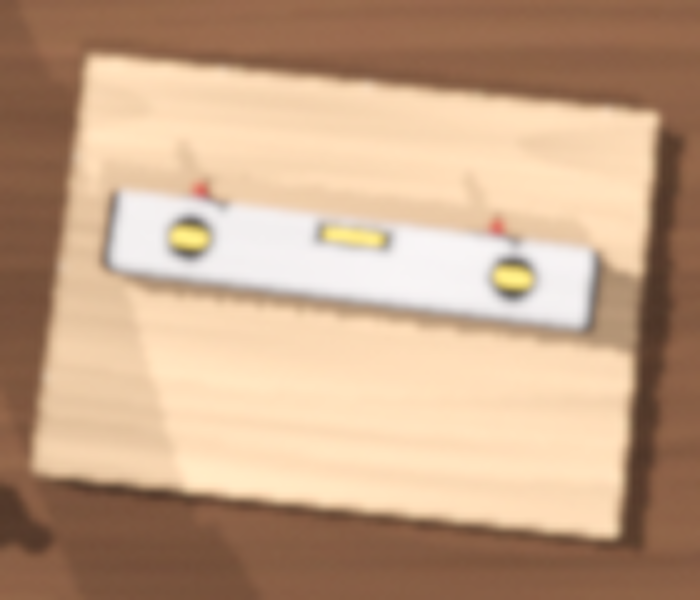

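```bash
python3 - <<'E'
from h import *
C=cam("top");A=lambda L:[(175+(u+.5)/5-.5,120+(v+.5)/5-.5) for u,v in L]
c=ray(C,A([(115,190),(598,251),(592,330),(106,268)]),.042);print(c.mean(0))
e=c[0]-c[1]+c[3]-c[2];print(np.degrees(np.arctan2(-e[0],e[1])))
s=arm.observe();W=cam("wrist",s);print(ray(W,[(243.5,152.5)],.056))
to(.475,.3775,.212,-8)
E
```

```text
[0.58758971 0.02232228 0.042     ]
-7.702146142969345
[[0.47559239 0.37813253 0.056     ]]
shift mm [ 33.9  -6.8 141.9] yaw -8.08 twist -0.0014 tilt [ 0.     -0.0006]
```

>>> move_arm:
  steps:
    - [17, -3, 20, 0]
    - [34, -7, 60, 0]
    - [34, -7, 90, 0]
    - [34, -7, 100, 0]
    - [34, -7, 100, 0]
    - [34, -7, 100, 0]

```text
clock: 15.78
position: [0.4747, 0.3793, 0.2555]
ee_rot: [-3.132, 0.218, -0.002]
force: [1.0, -0.3, -0.3]
width: 0.479
```

```bash
python3 - <<'E'
from h import *
s=arm.observe();st()
im=arm.get_image("wrist")[:,:,::-1]
cv2.imwrite("pics/wrist14.png",im)
W=cam("wrist",s);print(proj(W,[[.475,.3775,.056]]))
to(.475,.3775,.212,-8)
E
```

```text
15.775 [0.4747 0.3793 0.2555] F [ 0.98 -0.28 -0.32] T [ 0.03  0.03 -0.  ] w 0.479
[[254.28679769 224.58737379]]
shift mm [ 0.5  1.8 43.6] yaw -7.98 twist 0.0004 tilt [0.0017 0.0015]
```

View pics/wrist14.png

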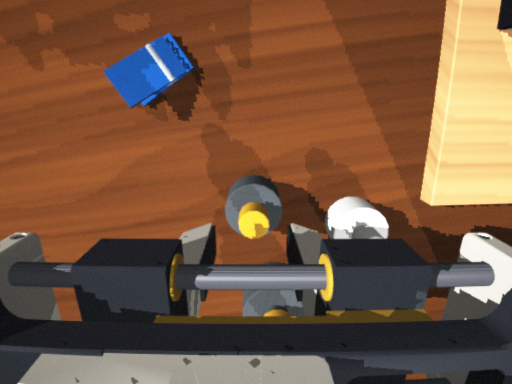

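>>> move_arm:
  steps:
    - [2, 1, 15, 0]
    - [2, 1, 30, 0]
    - [2, 1, 38, 0]
    - [2, 1, 43, 0]
    - [2, 1, 43, 0]
    - [2, 1, 43, 0]

```text
clock: 16.58
position: [0.4764, 0.3778, 0.2114]
ee_rot: [-3.134, 0.219, -0.001]
force: [0.2, 0.5, -0.2]
width: 0.478
```

```bash
python3 - <<'E'
from h import *
st();s=arm.observe()
cv2.imwrite("pics/wrist15.png",arm.get_image("wrist")[:,:,::-1])
cv2.imwrite("pics/scene15.png",cv2.resize(arm.get_image("scene")[150:300,300:450,::-1],None,fx=4,fy=4))
E
```

```text
16.575 [0.4764 0.3778 0.2114] F [ 0.24  0.48 -0.2 ] T [0.05 0.03 0.01] w 0.478
```

View pics/wrist15.png

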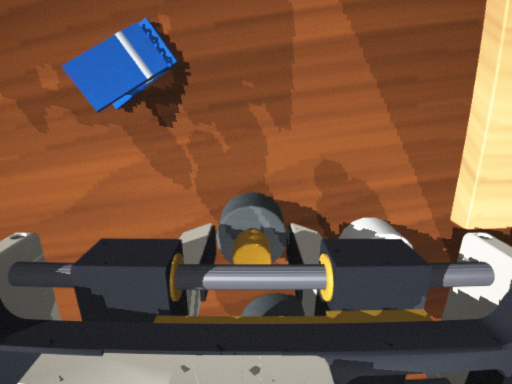

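View pics/scene15.png

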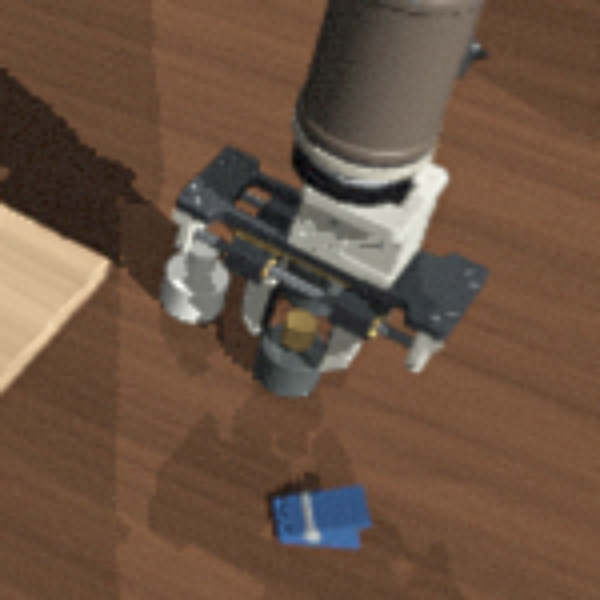

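>>> move_arm:
  steps:
    - [0, 0, 0, 0]
    - [0, 0, 0, 0]
    - [0, 0, 0, 0]
    - [0, 0, 0, 0]
    - [0, 0, 0, 0]
  grip: 10
  grip_force: 25

```text
clock: 17.3
position: [0.4764, 0.3776, 0.2112]
ee_rot: [-3.134, 0.219, -0.0]
force: [0.9, 0.2, 1.0]
width: 0.232
```

```bash
python3 - <<'E'
from h import *
st()
E
```

```text
17.3 [0.4764 0.3776 0.2112] F [0.93 0.18 0.97] T [-0.03  0.02  0.05] w 0.232
```

>>> move_arm:
  steps:
    - [0, 0, -10, 0]
    - [0, 0, -40, 0]
    - [0, 0, -80, 0]
    - [0, 0, -110, 0]
    - [0, 0, -120, 0]
    - [0, 0, -120, 0]

```text
clock: 18.05
position: [0.4762, 0.3774, 0.331]
ee_rot: [3.134, -0.219, 0.0]
force: [-0.1, -0.0, -4.6]
width: 0.23
```

```bash
python3 - <<'E'
from h import *
st();to(.589,.0235,.30,-8)
cv2.imwrite("pics/scene16.png",arm.get_image("scene")[:,:,::-1])
E
```

```text
18.05 [0.4762 0.3774 0.331 ] F [-0.15 -0.03 -4.62] T [ 0.08  0.03 -0.  ] w 0.23
shift mm [160.9 334.8  31.1] yaw -7.99 twist 0.0002 tilt [ 0.0001 -0.0001]
```

View pics/scene16.png

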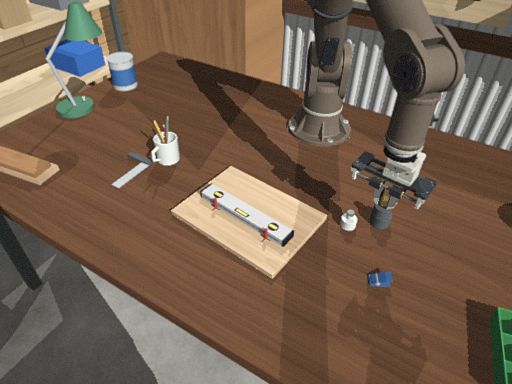

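Weight held (about 4.6 N). Carrying it over the level, moderate speed.

>>> move_arm:
  steps:
    - [10, 22, 0, 0]
    - [30, 62, 0, 0]
    - [50, 104, 0, 0]
    - [70, 146, 0, 0]
    - [90, 187, 0, 0]
    - [110, 229, 0, 0]
    - [130, 270, 0, 0]
    - [145, 302, 0, 0]
    - [155, 323, 5, 0]
    - [161, 335, 15, 0]
    - [161, 335, 25, 0]
    - [161, 335, 31, 0]
    - [161, 335, 31, 0]
    - [161, 335, 31, 0]
    - [161, 335, 31, 0]

```text
clock: 19.98
position: [0.5894, 0.0239, 0.3006]
ee_rot: [-3.134, 0.218, -0.001]
force: [0.4, -0.0, -5.4]
width: 0.231
```

```bash
python3 - <<'E'
from h import *
st();to(.589,.0235,.2532,-8)
cv2.imwrite("pics/wrist17.png",arm.get_image("wrist")[:,:,::-1])
cv2.imwrite("pics/scene17.png",cv2.resize(arm.get_image("scene")[130:280,150:350,::-1],None,fx=4,fy=4))
E
```

```text
19.975 [0.5894 0.0239 0.3006] F [ 0.41 -0.05 -5.36] T [-0.01  0.02  0.02] w 0.231
shift mm [-0.3  0.4 47.4] yaw -7.95 twist 0.0008 tilt [0.0008 0.0001]
```

View pics/scene17.png

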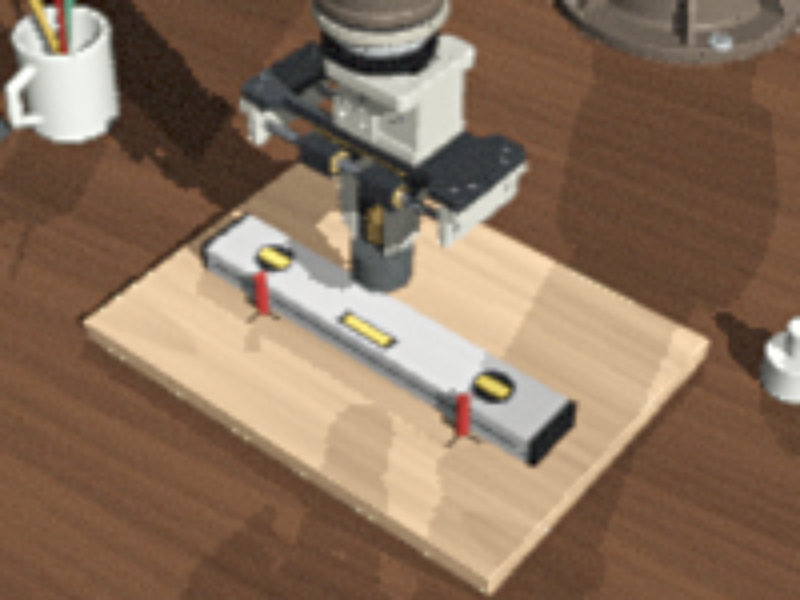

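View pics/wrist17.png

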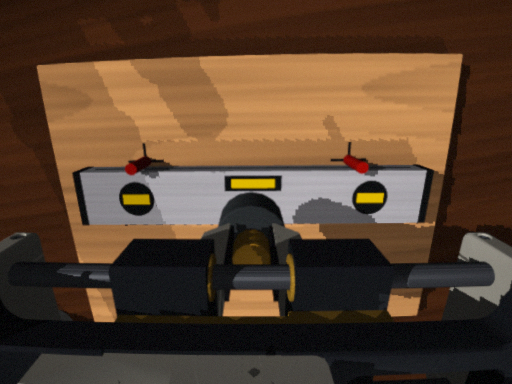

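>>> move_arm:
  steps:
    - [0, 0, 10, 0]
    - [0, 0, 20, 0]
    - [0, 0, 30, 0]
    - [0, 0, 38, 0]
    - [0, 0, 42, 0]
    - [0, 0, 43, 0]
    - [0, 0, 43, 0]
    - [0, 0, 43, 0]

```text
clock: 21.08
position: [0.5894, 0.0235, 0.2575]
ee_rot: [-3.134, 0.219, -0.001]
force: [0.8, -0.6, -3.9]
width: 0.231
```

```bash
python3 - <<'E'
from h import *
st();to(.589,.0235,.2532,-8)
s=arm.observe();cv2.imwrite("pics/wrist18.png",arm.get_image("wrist")[:,:,::-1])
E
```

```text
21.075 [0.5894 0.0235 0.2575] F [ 0.8  -0.6  -3.88] T [ 0.04 -0.01 -0.  ] w 0.231
shift mm [-0.4  0.1  4.3] yaw -7.99 twist 0.0003 tilt [ 0.0006 -0.    ]
```

View pics/wrist18.png

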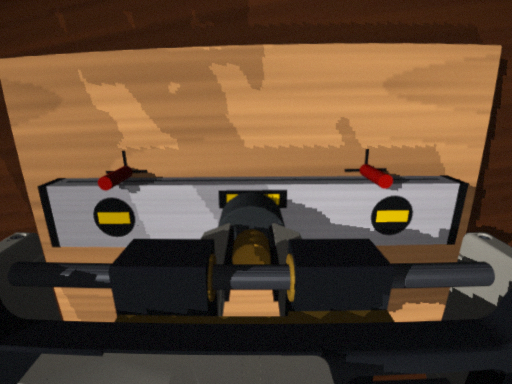

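>>> move_arm:
  steps:
    - [0, 0, 0.8, 0]
    - [0, 0, 1.6, 0]
    - [0, 0, 2.4, 0]
    - [0, 0, 3, 0]
    - [0, 0, 3.4, 0]
    - [0, 0, 3.4, 0]

```text
clock: 21.88
position: [0.5893, 0.0235, 0.2537]
ee_rot: [3.134, -0.219, 0.0]
force: [-0.6, -0.4, -4.3]
width: 0.233
```

```bash
python3 - <<'E'
from h import *
st()
E
```

```text
21.875 [0.5893 0.0235 0.2537] F [-0.61 -0.39 -4.34] T [ 0.04 -0.04  0.03] w 0.233
```

>>> move_arm:
  steps:
    - [0, 0, 0.3, 0]
    - [0, 0, 0.6, 0]
    - [0, 0, 0.9, 0]
    - [0, 0, 0.9, 0]

```text
clock: 22.38
position: [0.5893, 0.0235, 0.2532]
ee_rot: [3.134, -0.219, 0.0]
force: [-2.2, -0.4, 2.1]
width: 0.233
```

```bash
python3 - <<'E'
from h import *
st()
E
```

```text
22.375 [0.5893 0.0235 0.2532] F [-2.23 -0.35  2.12] T [-0.07  0.52  0.03] w 0.233
```

>>> move_arm:
  steps:
    - [0, 0, -0.3, 0]
    - [0, 0, -0.3, 0]

```text
clock: 22.62
position: [0.5893, 0.0235, 0.2532]
ee_rot: [3.134, -0.219, 0.0]
force: [-1.4, -0.3, 0.6]
width: 0.234
```

```bash
python3 - <<'E'
from h import *
st()
E
```

```text
22.625 [0.5893 0.0235 0.2532] F [-1.4  -0.31  0.6 ] T [-0.08  0.36  0.04] w 0.234
```

>>> move_arm:
  steps:
    - [0, 0, -0.3, 0]
    - [0, 0, -0.3, 0]
    - [0, 0, -0.3, 0]
    - [0, 0, -0.3, 0]
    - [0, 0, -0.3, 0]
  grip: 48

```text
clock: 23.25
position: [0.5893, 0.0236, 0.2534]
ee_rot: [3.134, -0.219, 0.0]
force: [-0.4, 0.6, -0.7]
width: 0.524
```

```bash
python3 - <<'E'
from h import *
st();cv2.imwrite("pics/wrist19.png",arm.get_image("wrist")[:,:,::-1])
E
```

```text
23.25 [0.5893 0.0236 0.2534] F [-0.36  0.62 -0.69] T [0.08 0.08 0.01] w 0.524
```

View pics/wrist19.png

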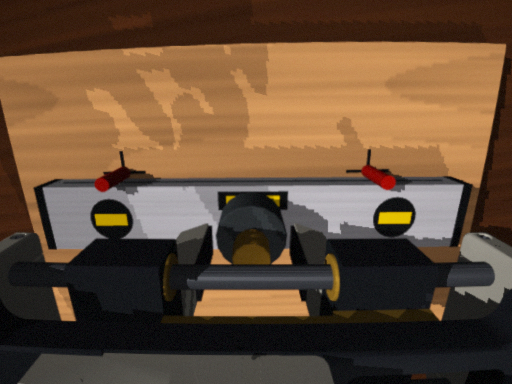

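Released. Straight up, then away.

>>> move_arm:
  steps:
    - [0, 0, -5, 0]
    - [0, 0, -20, 0]
    - [0, 0, -50, 0]
    - [0, 0, -90, 0]
    - [-50, 0, -110, 0]
    - [-100, 0, -110, 0]
    - [-130, 0, -110, 0]
    - [-130, 0, -110, 0]
    - [-130, 0, -110, 0]
    - [-130, 0, -110, 0]

```text
clock: 24.55
position: [0.4615, 0.0415, 0.3637]
ee_rot: [-3.134, 0.219, -0.001]
force: [0.2, -1.1, 0.7]
width: 0.521
```

```bash
python3 - <<'E'
from h import *
st();im=arm.get_image("wrist")[:,:,::-1];cv2.imwrite("pics/wrist20.png",im)
cv2.imwrite("pics/scene20.png",cv2.resize(arm.get_image("scene")[130:280,150:350,::-1],None,fx=4,fy=4,interpolation=cv2.INTER_CUBIC))
cv2.imwrite("pics/top20.png",arm.get_image("top")[:,:,::-1])
E
```

```text
24.55 [0.4615 0.0415 0.3637] F [ 0.25 -1.1   0.67] T [ 0.03  0.06 -0.  ] w 0.521
```

View pics/wrist20.png

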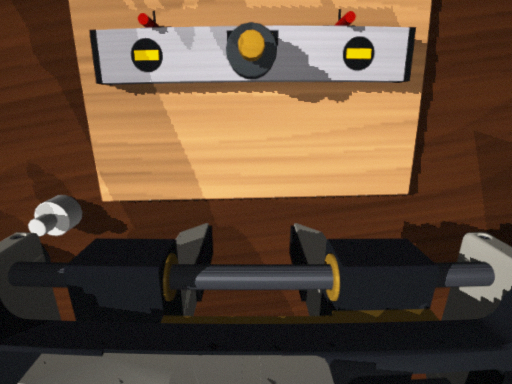

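View pics/scene20.png

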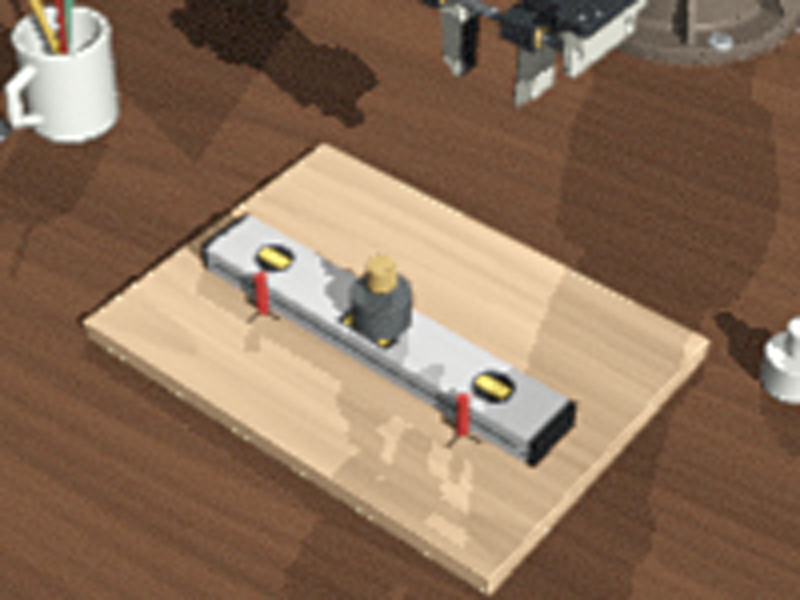

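>>> move_arm:
  steps:
    - [20, 0, 10, 0]
    - [45, 0, 25, 0]
    - [60, 0, 40, 0]
    - [65, 0, 45, 0]
    - [65, 0, 45, 0]
    - [65, 0, 45, 0]
    - [65, 0, 45, 0]

```text
clock: 25.58
position: [0.5246, 0.0327, 0.319]
ee_rot: [3.134, -0.218, 0.001]
force: [-0.2, -0.1, -0.7]
width: 0.52
```

```bash
python3 - <<'E'
from h import *
st();s=arm.observe();im=arm.get_image("wrist")[:,:,::-1];cv2.imwrite("pics/wrist21.png",im)
cv2.imwrite("pics/w21.png",np.hstack([cv2.resize(im[50:150,80:180],None,fx=4,fy=4,interpolation=cv2.INTER_CUBIC),cv2.resize(im[50:150,310:410],None,fx=4,fy=4,interpolation=cv2.INTER_CUBIC)]))
E
```

```text
25.575 [0.5246 0.0327 0.319 ] F [-0.15 -0.1  -0.73] T [0.04 0.03 0.  ] w 0.52
```

View pics/wrist21.png

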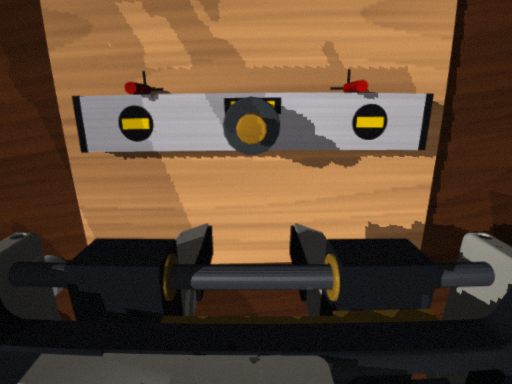

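View pics/w21.png

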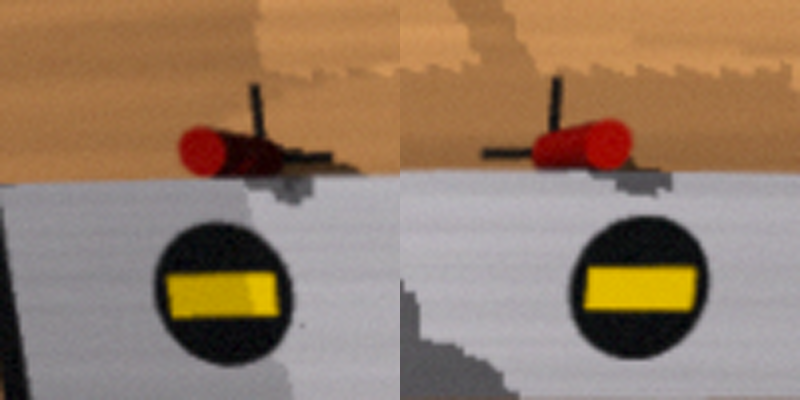

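```bash
python3 - <<'E'
from h import *
s=arm.observe();W=cam("wrist",s)
w=ray(W,[(251,128.5)],.098)[0]
c=ray(W,[(73,96.5),(433,94.5),(428,151),(81,152)],.042);m=c.mean(0);e=c[0]-c[1]+c[3]-c[2];y=e[:2]/np.linalg.norm(e[:2]);x=np.array([y[1],-y[0]])
print("weight in level x,y mm",(w-m)[:2]@x*1e3,(w-m)[:2]@y*1e3,m,w)
# pin axes from cross/base and from top
for zz,p in((.018,[(80+262/4,50+156/4),(310+(549-400)/4,50+152/4)]),(.054,[(80+202/4,50+150/4),(310+(608-400)/4,50+144/4)])):
    P=ray(W,p,zz);print([(round((q-m)[:2]@x*1e3,1),round((q-m)[:2]@y*1e3,1)) for q in P])
E
```

```text
weight in level x,y mm -0.4559130421909585 2.5938509714317246 [0.58874142 0.02129213 0.042     ] [0.58863786 0.0239237  0.098     ]
[(np.float64(31.1), np.float64(103.3)), (np.float64(31.0), np.float64(-89.5))]
[(np.float64(30.6), np.float64(103.1)), (np.float64(30.9), np.float64(-90.0))]
```

>>> move_arm:
  steps:
    - [-10, 0, 10, 0]
    - [-20, 0, 30, 0]
    - [-22, 0, 50, 0]
    - [-22, 0, 65, 0]
    - [-22, 0, 70, 0]
    - [-22, 0, 70, 0]
    - [-22, 0, 70, 0]

```text
clock: 26.5
position: [0.5034, 0.0357, 0.2489]
ee_rot: [-3.134, 0.219, -0.001]
force: [0.3, 0.4, 0.2]
width: 0.522
```

```bash
python3 - <<'E'
from h import *
st();s=arm.observe();im=arm.get_image("wrist")[:,:,::-1];cv2.imwrite("pics/wrist22.png",im)
cv2.imwrite("pics/w22.png",np.hstack([cv2.resize(im[20:120,50:150],None,fx=4,fy=4,interpolation=cv2.INTER_CUBIC),cv2.resize(im[20:120,350:450],None,fx=4,fy=4,interpolation=cv2.INTER_CUBIC)]))
E
```

```text
26.5 [0.5034 0.0357 0.2489] F [0.34 0.44 0.22] T [ 0.07 -0.   -0.01] w 0.522
```

View pics/w22.png

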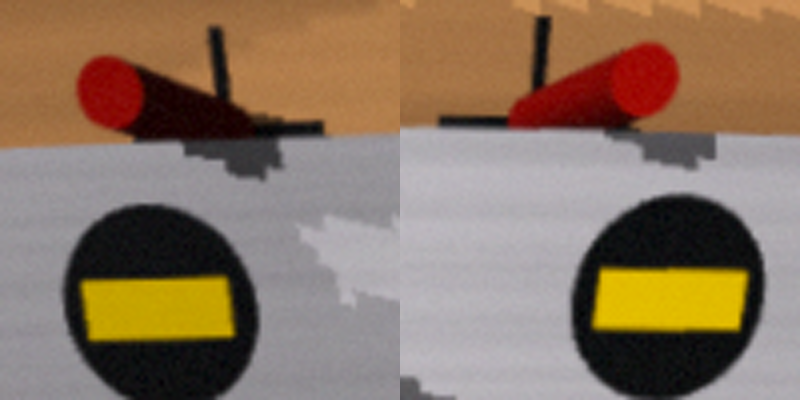

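View pics/top20.png

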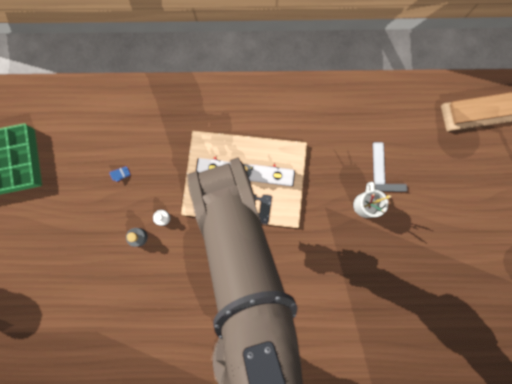

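```bash
python3 - <<'E'
from h import *
s=arm.observe();W=cam("wrist",s)
# edge points near each pin (top face far edge)
gap(s,[(50+100/4,20+144.5/4),(350+(660-400)/4,20+131/4)],[(50+110/4,20+91/4),(350+(645-400)/4,20+78/4)],.042,.054)
E
```

```text
edge [[ 0.6293  0.1301  0.042 ]
 [ 0.6014 -0.0814  0.042 ]] 
pins [[ 0.6332  0.1198  0.054 ]
 [ 0.6078 -0.0724  0.054 ]] edge yaw -7.510910756308857 pinline yaw -7.538355314388215
gaps mm [np.float64(0.22290199967264002), np.float64(0.13005571209150535)]
```

Both gaps are about 0.2 mm, which is within measuring error, so I'm handing it in.

```bash
python3 - <<'E'
from h import *
arm.sign_off();st()
E
```

```text
the job is handed in; nothing more can be done
the job is handed in; nothing more can be done
```

The level is lying against both red pins with the iron weight standing on its middle, and I handed the job in at about 26.5 s. I don't know the verdict, because the sign-off reports none.

**Pushing the level:** I slid it away with the closed fingers, slowing down near the pins. The final push was about 10 N at the wrist. Taking off my estimate of the drag, roughly 3 N, that leaves about 3–4 N on each pin. This is inferred from the wrist force, not measured at the pins, so the split between them could be somewhat uneven. The fingers then backed off gently.

**Placing the weight:** I picked up the smaller of the two dark weights by its knob. I set it on the level with under 10 N of contact, released it and moved clear.

**Last checks before hand-in:**
- **Gaps to the pins:** the closest camera view gave about 0.2 mm on the left and 0.1 mm on the right. A view from higher up put the pin axes 30.6–31.1 mm from the level's centre line, where 30 mm means touching. The two disagree by about 1 mm, which is within calibration error, and both are inside the limit.
- **Weight position:** about 0.5 mm off across the level and 2.6 mm along it, standing upright.
- **Everything else:** the mug, clip and set square look unmoved in the overhead picture. The robot was touching nothing.

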